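# Shim the rocking comparator stand

### The job

The dial comparator stand rocks because its front-left foot, seen from the robot, is too short. Push the wooden wedge along the mat, thin end first, under that short foot until the stand is level and stands firmly without rocking, and stop there: do not jack it up past level. Only push the wedge, never pick it up, and do not lift or shove the stand or disturb the things around it.

Things in the scene. Friction and masses are not known exactly. Their poses are not given: they have to be found in the camera images.
- stand: Grey comparator stand with column, arm and round dial, about 180 mm tall, 1.6 kg, loose on four black feet. Base plate 160 (x) x 240 (y) x 30 mm, its underside 26 mm above the mat when level. Origin: centre of the plate, level with the soles of the three long feet; x to the rear, y to its left, z up (vertical when level). It starts leaning about 0.08 rad towards its front-left corner.
- foot_low: Short front-left foot of the stand, at (-60, +100) mm in the stand's frame, 20 mm inside the plate's front and left edges. Domed rubber sole (radius 14 mm, 28 mm across), 8 mm shorter than the others. Origin: lowest point of the dome; axes as the stand's. It starts resting on the mat and must come 8 mm above it for the stand to be level.
- foot_rr: The rear-right foot of the stand, at (+60, -100) mm in the stand's frame, domed, 28 mm diameter. Origin: the lowest point of its dome; axes as the stand's. It starts about 8 mm above the mat, and touches it once the stand is level.
- wedge: Loose wooden wedge, 140 long (x) x 60 wide (y) mm, about 90 g, thin end roughly towards the short foot. Top slopes evenly from 18 mm at the back (-x end, flat upright face) to 1.5 mm at the thin end (+x). Origin: centre of its underside; x to the thin end, z up. It is 8 mm high 15 mm from the origin towards the thin end: the stand is level with the foot there. It stays where it is left.
- wedge_back (a point): Centre of the wedge's flat back face, 70 mm behind the wedge's origin and 9 mm above its underside.
- mat: Grey bench mat, 520 x 640 x 3 mm, fixed on the bench; the stand, the wedge and the loose things all stand on it. Origin: centre of its underside on the bench top; its upper face is 3 mm above the origin.
- block: Flat wooden packing block, 120 x 50 x 20 mm, same wood as the wedge but of even height; to be left alone. Origin: centre of its underside.
- oiler: White plastic bottle, 52 mm diameter, 130 mm tall, left of the stand; to be left alone. Origin: centre of its underside.
- driver: Screwdriver with black handle, lying to the front right; to be left alone. Origin: middle of its length, on its underside.
- bin: Open red plastic bin, 150 x 100 x 60 mm, right of the stand; to be left alone. Origin: centre of its underside.
Mind the look-alikes: they are no part of the job. Leave any purple or turquoise look-alike of the wedge alone.

How it is judged (in metres and radians):
At the end, for the whole second after the job is handed in: The stand is level within 0.010 rad (0.6 degrees), its short foot bears on the wedge (over 0.5 N), the rear-right foot that was in the air bears on the mat (over 0.1 N), the wedge lies on the mat, the stand is within 15 mm of where it was, and both are at rest (angle between stand's own z axis and vertical below 0.01 rad and contact force between wedge and foot_low above 0.5 N and contact force between foot_rr and mat above 0.1 N and height (world z) of wedge below 0.008 m and distance of stand from where it was at the start of the episode below 0.015 m and linear speed of each of wedge, stand below 0.01 m/s); the robot touches nothing.
It fails at once if the wedge is lifted off the mat (height (world z) of wedge above 0.013 m or angle between wedge's own z axis and vertical above 0.35 rad).
It fails at once if the stand is lifted or tipped (height (world z) of stand above 0.015 m or angle between stand's own z axis and vertical above 0.11 rad).
It fails at once if the stand is shoved more than 15 mm (distance of stand from where it was at the start of the episode above 0.015 m).
It fails at once if a bystander (block, bottle, screwdriver or bin) is moved more than 30 mm (distance of any of block, oiler, driver, bin from where it was at the start of the episode above 0.03 m).
It also fails if it takes over 40 s, if anything falls off the work surface, if the arm or the gripper's body presses on something with over 40 N, if the wrist force passes 120 N, or if a joint passes its speed limit or range.

### The arm

A 6-joint arm with a two-finger parallel gripper is mounted at the origin on the work surface. World frame = base frame: x ahead of the robot, y to its left, z up, the work surface at z = 0. Lengths are in mm, angles in rad, forces in N, time in s.
With the tool pointing down it reaches from about 350 to 725 mm from the base axis. Payload 4.3 kg.
Tool frame: the origin (TCP) lies between the finger pads; the fingertips stand 17 mm ahead of it and the grasp point (between the pads) lies 2 mm behind it; z points along the fingers, y is the line along which they close (so a half turn about z gives the same grasp; the last joint's range is limited). The gripper opens to 85 mm and grips with 20 to 120 N. Pads are 22 mm wide; open, the fingers measure 114 mm over their backs; the gripper's body (76 mm by 85 mm) begins 54 mm behind the grasp point. The pads swing forward as they close: fully open they stand 13 mm farther back than shut.
Start: joints at [-1.414, 0.377, 0.081, 1.274, 0, 1.46], TCP at [151.606, -554.69, 248.329] pointing down, gripper open.
Joint ranges: [-2.72, 2.72], [-0.84, 1.66], [-1.02, 1.22], [-1.77, 2.12], [-1.37, 1.28], [-3.14, 3.14]. Speed limits (rad/s): [2.57, 2.57, 3.14, 3.14, 3.14, 3.14].

### API

Orientations are given as a rotation vector (axis times angle).
In Python, from workcell import sense, get_image, camera_model, arm gives the robot as it stands.
- The arm moves only by the tool play_rows, never from a script. Its arguments are lists of equal length, an entry for each row: "jaw": the opening, from 0 (shut) to 1 (fully open); "slide": the shift along the world's x, y, z in mm, a list of three; "angular": the turn, a rotation vector about the world's x, y, z in rad, a list of three. In form: {"jaw": [jaw, ...], "slide": [[dx, dy, dz], ...], "angular": [[rx, ry, rz], ...]}. A call has 1 to 12 rows; each row shifts and turns the commanded pose from where the row before left it; what a row does not reach is not made up. A row lasts 1/10 s, in which the tool goes at most 50 mm and 8.59 degrees, less where a joint would pass 70% of its speed; a pose out of reach is approached as far as the arm can. A call with a gripper value outside its range is refused whole. The fingers move at their own pace and stop on an object; "newtons" is the grip in N (left out, the last holds). Time passes only in rows, so rows that do not move let the fingers close. It gives the time, the measured TCP pose, the force, the opening and the grip force at its end, in the units of the state.
- sense(): the state, without advancing time (a new reading comes with each control period).
- get_image(name): name is "side" or "top"; returns the picture (420x560x3 uint8, red, green, blue); there is no depth.
- camera_model(name): a dict with "fx", "fy", "cx", "cy" (pixels), "R" (3x3) and "t" (3): a world point X has camera coordinates R X + t. Camera axes: x right, y down, z forward; pixel columns grow to the right and rows downward; lengths in mm; the calibration is good to about 2 mm. A picture is of the moment at which its call begins. camera_model takes no time and is no camera call.
- arm.sign_off(): hands the job in; it is judged then, once.
The state is a dict: "t": time; "joint_positions": joint angles; "qvel": joint speeds; "joint_torque": joint torques, N m; "tcp_pos": TCP position; "tool_rot": TCP orientation; "force": force on the tool from outside, world axes, zero at the start; "wrist_torque": the same for the moment, N m; "grip_width": finger opening in mm; "finger_force": force on a finger pad.
Only numpy, scipy, OpenCV 4.12 (cv2) and the standard library are available. Lean on these libraries where they do the work, as an engineer would, in place of code of your own. Each camera call takes 0.05 s, during which the arm holds its last target. There are 200 camera calls.

## Working session

There is one attempt and no reset: what is moved stays moved. The work goes in short steps, Python scripts to look and compute and a tool call to move; the robot and the scene stay as the last step left them, time stands still between calls to the robot, and variables do not carry over. Pictures are saved under pics/ and viewed, at most 10 in all, crops included, and the job is handed in when it is done.

Besides the shell and the picture viewer there is one more tool, called by a JSON object that holds its "op" and its "data", one argument or row to a line. play_rows: Moves the arm, as the interface text tells. Its arguments: {"type":"object","properties":{"jaw":{"type":"array"},"slide":{"type":"array"},"angular":{"type":"array"},"newtons":{"type":"number"}},"required":["jaw","slide","angular"]}

```bash
mkdir -p pics
python3 - <<'E'
from workcell import sense,get_image,camera_model
import cv2
for n in("top","side"):
    cv2.imwrite(f"pics/{n}0.png",get_image(n)[:,:,::-1]); print(n,camera_model(n))
s=sense();print(s)
E
```

```text
top {'fx': 388.6777432741693, 'fy': 388.6777432741693, 'cx': 279.3794499500665, 'cy': 206.91994236995492, 'R': array([[-0.02200556, -0.99950409,  0.02252376],
       [-0.99555365,  0.01984351, -0.09208244],
       [ 0.09158982, -0.02444994, -0.99549661]]), 't': array([  11.42101508,  567.57975786, 1013.40776067])}
side {'fx': 420.0868640579394, 'fy': 420.0868640579394, 'cx': 280.17436942256137, 'cy': 212.4925321565812, 'R': array([[ 0.98698796, -0.15974821,  0.01831064],
       [-0.09951216, -0.69630101, -0.71081801],
       [ 0.12630162,  0.69974668, -0.7031376 ]]), 't': array([-557.01629801,   98.51082191, 1079.36460633])}
{'t': 0.1, 'joint_positions': array([-1.41431380e+00,  3.78000059e-01,  7.98015502e-02,  1.27443178e+00,
        1.58613470e-05,  1.46051705e+00]), 'qvel': array([ 0.00095392, -0.00049746,  0.0033666 , -0.00119921,  0.00221111,
        0.00120249]), 'joint_torque': array([ 7.51344032e-04, -4.64695930e+01,  2.70581603e+01,  1.20663652e-02,
       -1.23621353e-04, -5.20500848e-06]), 'tcp_pos': array([ 151.51064047, -554.10782223,  247.46484815]), 'tool_rot': array([-3.11187132e+00, -4.17543230e-01,  4.16121010e-05]), 'force': array([ 0.22905462,  0.68333115, -0.57042183]), 'wrist_torque': array([0.02941271, 0.01952063, 0.01675148]), 'finger_force': 0.0, 'grip_width': 85.45366266913146}
```

View pics/top0.png

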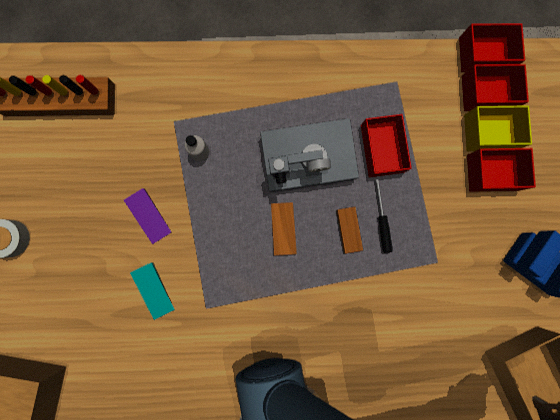

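View pics/side0.png

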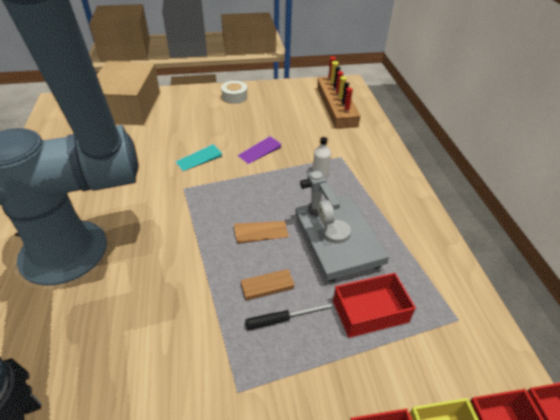

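The top view shows the wedge at about (285,229), the block at (349,230) and the stand plate at (262–357, 120–195). Its front-left corner is near (268,193). Next I'll measure the outlines.

```bash
cat > h.py <<'E'
import numpy as np,cv2
from workcell import sense,get_image,camera_model
def ray(n,uv,z):
    c=camera_model(n);R=c["R"];o=-R.T@c["t"]
    d=R.T@np.array([(uv[0]-c["cx"])/c["fx"],(uv[1]-c["cy"])/c["fy"],1]);return o+d*(z-o[2])/d[2]
def proj(n,X):
    c=camera_model(n);p=c["R"]@np.asarray(X,float)+c["t"];return np.array([c["fx"]*p[0]/p[2]+c["cx"],c["fy"]*p[1]/p[2]+c["cy"]])
def quad(m):
    cs,_=cv2.findContours(m.astype(np.uint8),cv2.RETR_EXTERNAL,cv2.CHAIN_APPROX_NONE)
    return sorted(cs,key=cv2.contourArea)[::-1]
def wood(im):
    h=cv2.cvtColor(im,cv2.COLOR_RGB2HSV);return (h[...,0]>5)&(h[...,0]<20)&(h[...,1]>115)
E
python3 - <<'E'
from h import *
np.set_printoptions(precision=1,suppress=True)
im=get_image("top");cv2.imwrite("pics/raw_t.png",im[:,:,::-1])
h=cv2.cvtColor(im,cv2.COLOR_RGB2HSV)
for p in[(285,229),(349,230),(225,250),(300,130),(340,140)]:print(p,h[p[1],p[0]])
m=wood(im);m[:195]=0;m[265:]=0;m[:,:255]=0;m[:,370:]=0
for c in quad(m)[:2]:
    r=cv2.minAreaRect(c);print("top",r)
    ap=cv2.approxPolyDP(c,3,True)[:,0];print(ap.tolist())
    for p in ap: print(p,ray("top",p,4.5)[:2],ray("top",p,21)[:2])
im=get_image("side");cv2.imwrite("pics/raw_s.png",im[:,:,::-1])
m=wood(im);m[:215]=0;m[302:]=0;m[:,:225]=0;m[:,300:]=0
for c in quad(m)[:2]:
    ap=cv2.approxPolyDP(c,2,True)[:,0]
    for p in ap: print("side",p,ray("side",p,3)[:2],ray("side",p,21)[:2])
a=cv2.imread("pics/raw_t.png")[110:270,245:405];b=cv2.imread("pics/raw_s.png")[165:305,225:400]
a=cv2.resize(a,(400,400),interpolation=cv2.INTER_CUBIC);b=cv2.resize(b,(400,320),interpolation=cv2.INTER_CUBIC)
b=cv2.copyMakeBorder(b,0,80,0,0,cv2.BORDER_CONSTANT);cv2.imwrite("pics/c1.png",np.hstack([a,b]))
E
```

```text
(285, 229) [ 14 193 140]
(349, 230) [ 13 201 133]
(225, 250) [ 0  8 90]
(300, 130) [ 90   7 108]
(340, 140) [105   9 108]
top ((283.1536865234375, 228.4591522216797), (52.335384368896484, 22.70569610595703), 86.42366790771484)
[[292, 202], [271, 203], [274, 255], [296, 253]]
[292 202] [582.5 -35.8] [580.8 -34.9]
[271 203] [580.9  21.6] [579.2  21.7]
[274 255] [439.7  16.4] [440.2  16.5]
[296 253] [443.7 -43.2] [444.2 -42.1]
top ((349.28399658203125, 229.81201171875), (45.168575286865234, 19.409069061279297), 79.69515228271484)
[[355, 207], [337, 210], [345, 253], [362, 250]]
[355 207] [ 565.3 -208.4] [ 563.9 -204.7]
[337 210] [ 558.1 -158.6] [ 556.7 -155.7]
[345 253] [ 440.7 -176.1] [ 441.2 -173. ]
[362 250] [ 447.8 -222.8] [ 448.1 -218.9]
side [287 270] [ 557.8 -146.7] [ 554.9 -160.3]
side [243 280] [ 446.7 -161.1] [ 446.2 -174.3]
side [242 287] [ 442.3 -181.1] [ 441.9 -193.9]
side [246 298] [ 448.6 -213.5] [ 448.1 -225.6]
side [292 287] [ 560.9 -198.8] [ 557.9 -211.2]
side [284 222] [578.  18.] [574.6   0.9]
side [236 224] [446.1  29.3] [445.6  11.9]
side [237 240] [443.7 -29.6] [443.2 -45.7]
side [241 242] [453.5 -38.1] [452.8 -54. ]
side [286 236] [574.6 -34.2] [571.3 -50.1]
```

View pics/c1.png

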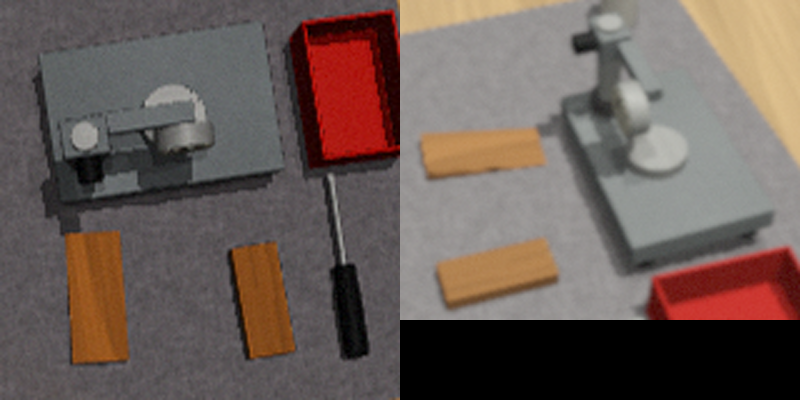

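The crop confirms that the wedge is the left piece, the even-height block the right one, and that the plate has clear corners. From the corner rays the wedge is about 139.6 x 58 mm. Its back midpoint is at about (442,-13), its thin end at (581.5,-7), and its yaw about 0.045. Next is the foot position from the plate corners.

Run:
```python
from h import *
np.set_printoptions(precision=1,suppress=True)
im=cv2.imread("pics/raw_t.png")[:,:,::-1].astype(int)
m=((im[...,2]-im[...,0])>3)&(im[...,1]>55)
k=np.zeros_like(m);k[110:205,250:365]=1;m&=k
m=cv2.morphologyEx(m.astype(np.uint8),cv2.MORPH_OPEN,np.ones((3,3)))
c=quad(m)[0];hull=cv2.convexHull(c)
print(cv2.contourArea(c),cv2.minAreaRect(c)); ap=cv2.approxPolyDP(hull,4,True)[:,0];print(ap.tolist())
hand=np.array([(261,132),(351,119),(358,179),(269,191)],float) # RL RR FR FL
loc=np.array([(80,120,56),(80,-120,56),(-80,-120,56),(-80,120,56)],float)
ax=np.array([100,60,0.])/np.hypot(100,60)
# lean to front-left about diagonal through the RL and FR soles
ax=np.array([60,100,0.])/np.hypot(60,100)
for s in(1,-1):
    R=cv2.Rodrigues(s*ax*0.08)[0]
    if (R@[-60,100,8])[2]<5: break
for q in(hand,):
    L=(R@loc.T).T
    W=np.array([ray("top",p,3+l[2]) for p,l in zip(q,L)])
    print(W,np.linalg.norm(W-np.roll(W,-1,0),axis=1))
    a=L[:,:2]-L[:,:2].mean(0);b=W[:,:2]-W[:,:2].mean(0)
    yaw=np.arctan2((a[:,0]*b[:,1]-a[:,1]*b[:,0]).sum(),(a*b).sum());C,S=np.cos(yaw),np.sin(yaw);Q=np.array([[C,-S],[S,C]])
    t=W[:,:2].mean(0)-Q@L[:,:2].mean(0)
    f=(R@[-60,100,8]);print("yaw",yaw,"stand",t,"foot",Q@f[:2]+t,f[2],"res",(Q@L[:,:2].T).T+t-W[:,:2])
```

```text
221.0 ((297.0862121582031, 137.46551513671875), (21.726354598999023, 21.354965209960938), 68.19859313964844)
[[301, 127], [309, 143], [293, 150], [287, 132]]
[[ 763.6   44.4   59.4]
 [ 792.  -192.8   69.2]
 [ 634.1 -207.4   58.3]
 [ 608.1   26.4   48.4]] [239.1 159.  235.4 156.9]
yaw 0.11191191524013007 stand [703.5 -84.2] foot [632.5   8.6] -0.24874051826486632 res [[ 1.9  1.5]
 [-0.   0.3]
 [-0.7 -3.2]
 [-1.2  1.4]]
```

The plate rays give 239/159/235/157 mm, against 240/160 expected. The foot is at about (632.5, 8.6), and the line from the wedge's back to the foot has yaw 0.113. I'll push along that line with two part-open fingers squared to it. Total travel is about 107 mm.

{"op": "play_rows", "data": {
  "jaw": [0.35, 0.35, 0.35, 0.35, 0.35, 0.35, 0.35, 0.35, 0.35, 0.35, 0.35, 0.35],
  "slide": [
    [40, 10, 0],
    [45, 15, 0],
    [45, 15, 0],
    [45, 25, 0],
    [8, 45, 0],
    [8, 45, 0],
    [8, 45, 0],
    [8, 45, 0],
    [8, 45, 0],
    [8, 45, 0],
    [8, 45, 0],
    [8, 45, 0]
  ],
  "angular": [
    [0, 0, -0.077],
    [0, 0, -0.077],
    [0, 0, 0],
    [0, 0, 0],
    [0, 0, 0],
    [0, 0, 0],
    [0, 0, 0],
    [0, 0, 0],
    [0, 0, 0],
    [0, 0, 0],
    [0, 0, 0],
    [0, 0, 0]
  ]
}}

```text
t: 1.4
tcp_pos: [389.2, -128.6, 248.3]
tool_rot: [3.137, 0.176, 0.001]
force: [1.1, 1.0, 0.1]
grip_width: 29.7
finger_force: 0.0
```

{"op": "play_rows", "data": {
  "jaw": [0.35, 0.35, 0.35, 0.35, 0.35, 0.35, 0.35, 0.35, 0.35, 0.35],
  "slide": [
    [4, 37, 0],
    [4, 37, 0],
    [5, 37, 0],
    [0, 0, -40],
    [0, 0, -40],
    [0, 0, -40],
    [0, 0, -40],
    [0, 0, -30],
    [0, 0, 0],
    [0, 0, 0]
  ],
  "angular": [
    [0, 0, 0],
    [0, 0, 0],
    [0, 0, 0],
    [0, 0, 0],
    [0, 0, 0],
    [0, 0, 0],
    [0, 0, 0],
    [0, 0, 0],
    [0, 0, 0],
    [0, 0, 0]
  ]
}}

```text
t: 2.4
tcp_pos: [401.9, -19.3, 58.6]
tool_rot: [-3.136, -0.177, 0.002]
force: [0.9, 0.1, 0.6]
grip_width: 29.7
finger_force: 0.0
```

{"op": "play_rows", "data": {
  "jaw": [0.35, 0.35, 0.35, 0.35, 0.35],
  "slide": [
    [0, 2, -12],
    [0, 0, -12],
    [0, 0, -10],
    [0, 0, 0],
    [0, 0, 0]
  ],
  "angular": [
    [0, 0, 0],
    [0, 0, 0],
    [0, 0, 0],
    [0, 0, 0],
    [0, 0, 0]
  ]
}}

```text
t: 2.9
tcp_pos: [403.0, -17.6, 25.1]
tool_rot: [3.136, 0.177, 0.002]
force: [0.6, -0.1, 0.3]
grip_width: 29.7
finger_force: 0.0
```

Run:
```python
from h import *
a=get_image("top")[150:290,230:330,::-1];b=get_image("side")[165:285,190:350,::-1]
a=cv2.resize(a,(300,420),interpolation=cv2.INTER_CUBIC);b=cv2.resize(b,(480,360),interpolation=cv2.INTER_CUBIC)
cv2.imwrite("pics/c2.png",np.hstack([a,cv2.copyMakeBorder(b,0,60,0,0,cv2.BORDER_CONSTANT)]));s=sense();print(s["tcp_pos"],s["force"])
```

```text
[403.11068119 -17.60051381  25.14590317] [ 0.74318046  0.14170077 -0.43837579]
```

View pics/c2.png

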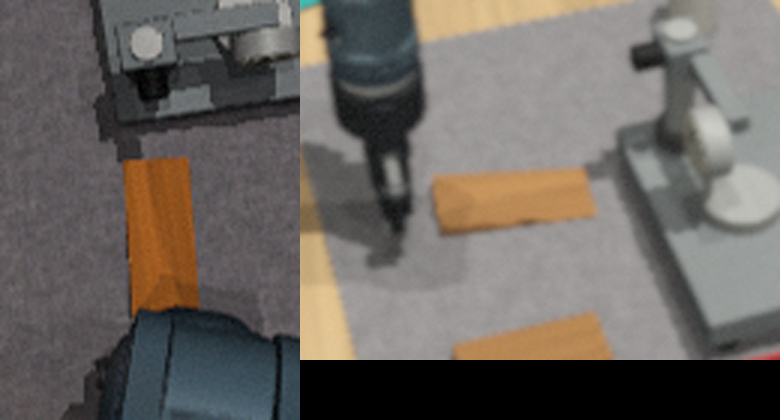

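The fingers are low behind the wedge, with the tip at about (400,228) in the crop and the wedge back at about (437,208). Nothing is touching yet, so I'll push gently.

{"op": "play_rows", "data": {
  "jaw": [0.35, 0.35, 0.35, 0.35, 0.35, 0.35, 0.35, 0.35, 0.35, 0.35, 0.35, 0.35],
  "slide": [
    [5, 0.6, -1],
    [5, 0.6, -1],
    [5, 0.6, 0],
    [5, 0.6, 0],
    [4, 0.5, 0],
    [4, 0.5, 0],
    [4, 0.5, 0],
    [4, 0.5, 0],
    [4, 0.5, 0],
    [4, 0.5, 0],
    [4, 0.5, 0],
    [4, 0.5, 0]
  ],
  "angular": [
    [0, 0, 0],
    [0, 0, 0],
    [0, 0, 0],
    [0, 0, 0],
    [0, 0, 0],
    [0, 0, 0],
    [0, 0, 0],
    [0, 0, 0],
    [0, 0, 0],
    [0, 0, 0],
    [0, 0, 0],
    [0, 0, 0]
  ]
}}

```text
t: 4.2
tcp_pos: [454.7, -10.9, 22.3]
tool_rot: [3.137, 0.177, 0.0]
force: [-1.1, -1.1, -0.2]
grip_width: 30.1
finger_force: 0.3
```

```bash
cat >> h.py <<'E'
def look(tag,off):
    t=get_image("top");s=get_image("side");cv2.imwrite(f"pics/t_{tag}.png",t[:,:,::-1]);cv2.imwrite(f"pics/s_{tag}.png",s[:,:,::-1])
    m=wood(s);m[:205]=0;m[250:]=0;m[:,:225]=0;m[:,340:]=0
    c=quad(m)[0];ap=cv2.approxPolyDP(c,2,True)[:,0]
    for p in ap: print("side",p,ray("side",p,3)[:2],ray("side",p,21)[:2])
    m=wood(t);m[:150]=0;m[265:]=0;m[:,:255]=0;m[:,328:]=0
    c=quad(m)[0];ap=cv2.approxPolyDP(c,2,True)[:,0]
    for p in ap: print("top",p,ray("top",p,4.5)[:2],ray("top",p,21)[:2])
    st=sense();print(st["tcp_pos"],st["force"])
E
python3 - <<'E'
from h import *
np.set_printoptions(precision=1,suppress=True)
look("a",0)
E
```

```text
side [296 229] [605.9 -12.8] [602.  -29.2]
side [291 218] [599.9  30.6] [596.1  13.2]
side [249 222] [482.2  31.8] [480.9  14.4]
side [246 231] [470.5  -0.7] [469.5 -17.4]
side [249 240] [475.1 -34.2] [473.9 -50.1]
side [292 232] [593.1 -22.2] [589.5 -38.4]
top [266 196] [600.4  34.9] [598.4  34.8]
top [269 220] [534.5  28. ] [533.6  28. ]
top [291 225] [519.7 -31.5] [518.9 -30.7]
top [287 193] [607.6 -22.7] [605.5 -22. ]
[455.3 -11.   22.5] [ 0.2  0.4 -0.3]
```

The wedge is now at yaw about 0.12 with its thin end at (604, 6), and its axis passes within 1 mm of the foot. About 84 mm is left to level, so I'll continue.

{"op": "play_rows", "data": {
  "jaw": [0.35, 0.35, 0.35, 0.35, 0.35, 0.35, 0.35, 0.35, 0.35, 0.35, 0.35, 0.35],
  "slide": [
    [4, 0.45, 0],
    [4, 0.45, 0],
    [4, 0.45, 0],
    [4, 0.45, 0],
    [4, 0.45, 0],
    [4, 0.45, 0],
    [4, 0.45, 0],
    [4, 0.45, 0],
    [4, 0.45, 0],
    [4, 0.45, 0],
    [4, 0.45, 0],
    [4, 0.45, 0]
  ],
  "angular": [
    [0, 0, 0],
    [0, 0, 0],
    [0, 0, 0],
    [0, 0, 0],
    [0, 0, 0],
    [0, 0, 0],
    [0, 0, 0],
    [0, 0, 0],
    [0, 0, 0],
    [0, 0, 0],
    [0, 0, 0],
    [0, 0, 0]
  ]
}}

```text
t: 5.5
tcp_pos: [502.3, -5.5, 22.1]
tool_rot: [-3.137, -0.177, 0.001]
force: [-2.7, -0.4, -0.0]
grip_width: 30.2
finger_force: 1.7
```

```bash
cat >> h.py <<'E'
def track(a,b):
    # motion (px) of the stand's upper parts and of the plate, by phase correlation of windows
    for n,w in(("t",(268,150,60,34)),("s",(300,165,50,60))):
        A,B=[cv2.imread(f"pics/{n}_{q}.png",0).astype(np.float32) for q in(a,b)]
        x,y,W,H=w
        T=A[y+6:y+H-6,x+6:x+W-6];r=cv2.matchTemplate(B[y-6:y+H+6,x-6:x+W+6],T,cv2.TM_CCOEFF_NORMED)
        _,v,_,l=cv2.minMaxLoc(r);X,Y=l
        f=lambda p,q,s:(p-s)/(2*(p+s-2*q))
        dx=f(r[Y,X-1],r[Y,X],r[Y,X+1]) if 0<X<r.shape[1]-1 else 0
        dy=f(r[Y-1,X],r[Y,X],r[Y+1,X]) if 0<Y<r.shape[0]-1 else 0
        print("track",n,round(v,2),round(X+dx-12,2),round(Y+dy-12,2))
E
python3 - <<'E'
from h import *
np.set_printoptions(precision=1,suppress=True)
look("b",0);track("a","b")
# expected pixel motion of the column top, from lean 0.08 to level
ax=np.array([60,100,0.])/np.hypot(60,100)
Q=cv2.Rodrigues(np.array([0,0,.112]))[0]
R=cv2.Rodrigues(ax*.08)[0]
if (R@[-60,100,8])[2]>5:R=R.T
for n in("top","side"):
  for P in([-10,70,170],[0,0,100],[-80,-120,56],[-80,120,56]):
    o=np.array([703.5,-84.2,3]);print(n,P,proj(n,Q@np.array(P)+o)-proj(n,Q@R@np.array(P)+o))
E
```

```text
side [302 229] [622.1 -15.1] [617.9 -31.5]
side [296 216] [615.2  36.3] [611.1  18.9]
side [268 219] [535.7  35.8] [533.3  18.4]
side [264 235] [516.8 -22.2] [514.7 -38.4]
top [287 189] [618.6 -23. ] [616.3 -22.3]
top [275 191] [613.7  10. ] [611.5  10.3]
top [276 194] [605.4   7.5] [603.3   7.7]
top [286 195] [602.1 -19.9] [600.1 -19.2]
[503.5  -5.6  22.4] [-1.3 -0.3 -0.7]
track t 0.94 1.0 -2.63
track s 0.98 2.22 -0.62
top [-10, 70, 170] [ 2.3 -5.6]
top [0, 0, 100] [ 1.2 -2.9]
top [-80, -120, 56] [ 0.7 -1.6]
top [-80, 120, 56] [ 0.6 -2. ]
side [-10, 70, 170] [ 5.5 -0.3]
side [0, 0, 100] [3.2 0.6]
side [-80, -120, 56] [1.9 0.2]
side [-80, 120, 56] [ 1.6 -2.5]
```

The stand is rising as expected, at about half of the level motion (side 2.2 px, top -2.6 px). About 36 mm is left to nominal level. I'll push 27 mm, then take small steps.

{"op": "play_rows", "data": {
  "jaw": [0.35, 0.35, 0.35, 0.35, 0.35, 0.35, 0.35, 0.35, 0.35, 0.35],
  "slide": [
    [3, 0.35, 0],
    [3, 0.35, 0],
    [3, 0.35, 0],
    [3, 0.35, 0],
    [3, 0.35, 0],
    [3, 0.35, 0],
    [3, 0.35, 0],
    [3, 0.35, 0],
    [3, 0.35, 0],
    [0, 0, 0]
  ],
  "angular": [
    [0, 0, 0],
    [0, 0, 0],
    [0, 0, 0],
    [0, 0, 0],
    [0, 0, 0],
    [0, 0, 0],
    [0, 0, 0],
    [0, 0, 0],
    [0, 0, 0],
    [0, 0, 0]
  ]
}}

```text
t: 6.6
tcp_pos: [530.4, -2.4, 22.5]
tool_rot: [3.136, 0.177, 0.002]
force: [-2.0, -0.4, -0.5]
grip_width: 29.9
finger_force: 0.8
```

Run:
```python
from h import *
np.set_printoptions(precision=1,suppress=True)
look("c",0);track("a","c");track("b","c")
```

```text
side [274 233] [544.4 -18.8] [541.8 -35.1]
side [276 235] [548.6 -26.8] [545.9 -42.9]
side [302 229] [622.1 -15.1] [617.9 -31.5]
side [296 216] [615.2  36.3] [611.1  18.9]
side [279 217] [567.3  39.2] [564.2  21.7]
top [264 168] [678.1  39. ] [674.9  38.7]
top [263 172] [667.   41.9] [664.   41.6]
top [266 173] [664.1  33.7] [661.1  33.6]
[530.4  -2.5  22.7] [-0.7  0.2 -0.2]
track t 0.93 2.08 -4.84
track s 0.97 4.07 -0.97
track t 0.96 0.73 -2.08
track s 0.99 1.8 -0.32
```

{"op": "play_rows", "data": {
  "jaw": [0.35, 0.35, 0.35],
  "slide": [
    [2, 0.25, 0],
    [2, 0.25, 0],
    [0, 0, 0]
  ],
  "angular": [
    [0, 0, 0],
    [0, 0, 0],
    [0, 0, 0]
  ]
}}

```text
t: 7.0
tcp_pos: [532.7, -2.0, 22.5]
tool_rot: [3.136, 0.177, -0.002]
force: [-4.2, -0.4, 3.2]
grip_width: 29.8
finger_force: 2.4
```

Run:
```python
from h import *
np.set_printoptions(precision=1,suppress=True)
look("d",0);track("a","d");track("b","d")
```

```text
side [297 216] [618.   35.9] [613.8  18.5]
side [280 217] [570.1  38.8] [566.9  21.3]
side [275 233] [547.1 -19.2] [544.4 -35.5]
side [302 230] [621.4 -18.8] [617.1 -35.1]
top [265 167] [680.8  36.2] [677.6  36. ]
top [263 170] [672.6  41.8] [669.5  41.5]
[532.7  -2.1  22.4] [-5.9 -0.7  4.1]
track t 0.93 2.07 -4.97
track s 0.96 4.24 -1.05
track t 0.95 0.73 -2.24
track s 0.98 1.96 -0.39
```

Run:
```python
from h import *
a=cv2.imread("pics/t_d.png")[100:240,235:375];b=cv2.imread("pics/s_d.png")[140:285,225:400]
a=cv2.resize(a,(400,400),interpolation=cv2.INTER_CUBIC);b=cv2.resize(b,(400,331),interpolation=cv2.INTER_CUBIC)
cv2.imwrite("pics/c3.png",np.hstack([a,cv2.copyMakeBorder(b,0,69,0,0,cv2.BORDER_CONSTANT)]))
```

```text
(no output)
```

View pics/c3.png

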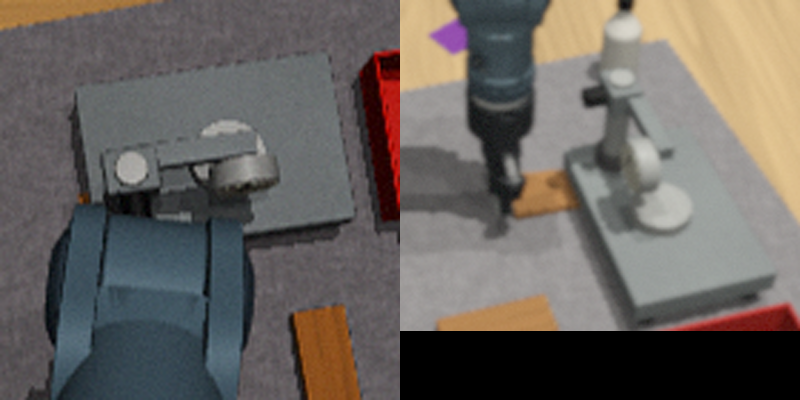

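The crop shows the gripper clear of the stand's knob (about 48 crop px between them) and the wedge going under the front-left corner. I'll continue in small steps, watching force and motion.

{"op": "play_rows", "data": {
  "jaw": [0.35, 0.35, 0.35, 0.35],
  "slide": [
    [1, 0.1, 0],
    [1, 0.1, 0],
    [0, 0, 0],
    [0, 0, 0]
  ],
  "angular": [
    [0, 0, 0],
    [0, 0, 0],
    [0, 0, 0],
    [0, 0, 0]
  ]
}}

```text
t: 7.5
tcp_pos: [534.8, -1.8, 22.4]
tool_rot: [3.136, 0.177, -0.001]
force: [-5.8, -0.4, 3.6]
grip_width: 29.8
finger_force: 2.6
```

Run:
```python
from h import *
np.set_printoptions(precision=1,suppress=True)
look("e",0);track("a","e");track("b","e")
```

```text
side [297 216] [618.   35.9] [613.8  18.5]
side [282 216] [576.3  41.9] [573.   24.3]
side [275 228] [549.9  -0.9] [547.1 -17.6]
side [276 233] [549.7 -19.6] [547.  -35.9]
side [301 230] [618.7 -18.4] [614.5 -34.7]
top [262 168] [678.2  44.5] [675.   44.2]
top [265 169] [675.3  36.3] [672.1  36.1]
[534.8  -1.8  22.4] [-5.6 -1.1  3.4]
track t 0.92 1.98 -5.11
track s 0.96 4.4 -1.11
track t 0.94 0.74 -2.46
track s 0.98 2.11 -0.43
```

{"op": "play_rows", "data": {
  "jaw": [0.35, 0.35, 0.35, 0.35],
  "slide": [
    [1, 0.1, 0],
    [1, 0.1, 0],
    [0, 0, 0],
    [0, 0, 0]
  ],
  "angular": [
    [0, 0, 0],
    [0, 0, 0],
    [0, 0, 0],
    [0, 0, 0]
  ]
}}

```text
t: 8.0
tcp_pos: [536.2, -1.6, 22.3]
tool_rot: [3.136, 0.177, -0.003]
force: [-6.2, -0.8, 4.7]
grip_width: 29.8
finger_force: 3.1
```

Run:
```python
from h import *
np.set_printoptions(precision=1,suppress=True)
look("f",0);track("a","f");track("b","f")
```

```text
side [296 215] [616.   40.2] [611.8  22.7]
side [282 216] [576.3  41.9] [573.   24.3]
side [276 233] [549.7 -19.6] [547.  -35.9]
side [302 230] [621.4 -18.8] [617.1 -35.1]
top [262 167] [681.   44.4] [677.7  44.1]
top [265 168] [678.1  36.2] [674.8  36. ]
[536.2  -1.6  22.3] [-7.  -0.   4.8]
track t 0.92 1.96 -5.17
track s 0.96 4.46 -1.16
track t 0.93 0.97 -2.58
track s 0.98 2.16 -0.48
```

The evidence points to the rear-right foot having landed near TCP x≈531. Push force tripled from 2 to 6–7 N, and the sideways part of the tilt motion stopped (top dx stays at about 2.0). The pitch since then is about 0.006 rad, within tolerance, so I'll stop here, back off and verify.

{"op": "play_rows", "data": {
  "jaw": [0.35, 0.35, 0.35, 0.35, 0.35, 0.35, 0.35, 0.35, 0.35, 0.35, 0.35, 0.35],
  "slide": [
    [-3, -0.3, 0],
    [-6, -0.7, 0],
    [-10, -1, 0],
    [-20, -2, 0],
    [-30, -4, 0],
    [-30, -4, 0],
    [-30, -4, 0],
    [0, 0, 30],
    [0, -10, 40],
    [0, -40, 40],
    [0, -40, 40],
    [0, -40, 0]
  ],
  "angular": [
    [0, 0, 0],
    [0, 0, 0],
    [0, 0, 0],
    [0, 0, 0],
    [0, 0, 0],
    [0, 0, 0],
    [0, 0, 0],
    [0, 0, 0],
    [0, 0, 0],
    [0, 0, 0],
    [0, 0, 0],
    [0, 0, 0]
  ]
}}

```text
t: 9.3
tcp_pos: [411.2, -140.6, 168.0]
tool_rot: [3.132, 0.179, 0.014]
force: [1.1, -0.3, -0.1]
grip_width: 30.1
finger_force: 0.0
```

{"op": "play_rows", "data": {
  "jaw": [0.35, 0.35, 0.35, 0.35, 0.35, 0.35],
  "slide": [
    [0, -45, 0],
    [0, -45, 0],
    [0, -45, 0],
    [0, -45, 0],
    [0, 0, 0],
    [0, 0, 0]
  ],
  "angular": [
    [0, 0, 0],
    [0, 0, 0],
    [0, 0, 0],
    [0, 0, 0],
    [0, 0, 0],
    [0, 0, 0]
  ]
}}

```text
t: 9.9
tcp_pos: [407.8, -318.8, 162.8]
tool_rot: [-3.136, -0.174, -0.0]
force: [0.0, 1.0, 0.1]
grip_width: 30.1
finger_force: 0.0
```

Run:
```python
from h import *
np.set_printoptions(precision=2,suppress=True)
look("g",0);track("f","g")
cv2.imwrite("pics/t_0.png",cv2.imread("pics/raw_t.png"));cv2.imwrite("pics/s_0.png",cv2.imread("pics/raw_s.png"));track("0","g")
def mt(n,cx,cy,w=9):
    A,B=[cv2.imread(f"pics/{n}_{q}.png",0).astype(np.float32) for q in("0","g")]
    T=A[cy-w:cy+w+1,cx-w:cx+w+1];s=w+9;r=cv2.matchTemplate(B[cy-s:cy+s+1,cx-s:cx+s+1],T,cv2.TM_CCOEFF_NORMED)
    _,v,_,(X,Y)=cv2.minMaxLoc(r);f=lambda p,q,s:(p-s)/(2*(p+s-2*q))
    try:return round(v,2),round(X-9+f(r[Y,X-1],r[Y,X],r[Y,X+1]),2),round(Y-9+f(r[Y-1,X],r[Y,X],r[Y+1,X]),2)
    except Exception as e:return v,X-9,Y-9
for n,c in dict(capT=("t",279,164),RL=("t",261,132),RR=("t",351,119),FR=("t",358,179),bin=("t",386,145),block=("t",349,230),capS=("s",317,177),FRs=("s",327,274),RRs=("s",384,261),oil=("s",322,160)).items():print(n,mt(*c))
a=cv2.imread("pics/t_g.png")[100:260,235:415];b=cv2.imread("pics/s_g.png")[140:300,225:405]
cv2.imwrite("pics/c4.png",np.hstack([cv2.resize(q,(400,356),interpolation=cv2.INTER_CUBIC) for q in(a,b)]))
```

```text
side [296 215] [615.98  40.24] [611.83  22.68]
side [273 217] [550.69  41.59] [547.95  24.  ]
side [272 222] [545.08  22.75] [542.45   5.56]
side [277 234] [551.83 -23.57] [549.07 -39.76]
side [301 230] [618.71 -18.39] [614.51 -34.69]
top [263 166] [683.74  41.61] [680.44  41.35]
top [268 215] [548.2   30.46] [547.02  30.37]
top [290 213] [552.45 -29.62] [551.2  -28.77]
top [286 188] [621.43 -20.33] [619.11 -19.62]
top [269 190] [616.78  26.4 ] [614.53  26.37]
[ 407.85 -316.95  162.81] [ 0.35  0.06 -0.06]
track t 0.93 -0.0 -0.07
track s 1.0 0.01 -0.0
track t 0.92 2.0 -5.15
track s 0.96 4.44 -1.16
capT (0.95, np.float32(2.19), np.float32(-5.62))
RL (0.79, np.float32(0.65), np.float32(-0.51))
RR (0.92, np.float32(0.04), np.float32(-0.1))
FR (0.92, np.float32(-0.02), np.float32(-1.16))
bin (0.86, np.float32(0.16), np.float32(0.03))
block (0.98, np.float32(-0.04), np.float32(0.17))
capS (0.98, np.float32(5.35), np.float32(-1.07))
FRs (0.99, np.float32(1.57), np.float32(0.08))
RRs (0.98, np.float32(1.26), np.float32(2.22))
oil (1.0, np.float32(0.11), np.float32(-0.09))
```

View pics/c4.png

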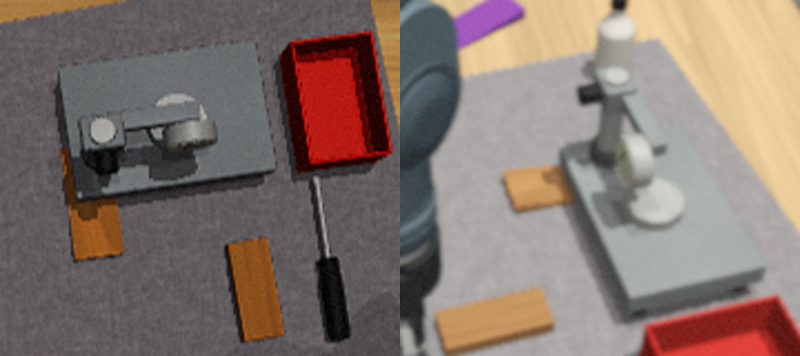

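The robot is clear and the bystanders have not moved. The column cap moved (2.2,-5.6) px against (2.3,-5.6) expected at level, and the wedge origin is about 14 mm before the foot (nominal 15). One last check on saved images: whether the rear-right corner's descent has plateaued.

Run:
```python
from h import *
np.set_printoptions(precision=2,suppress=True)
def mt(q,n,cx,cy,w=9):
    A,B=[cv2.imread(f"pics/{n}_{k}.png",0).astype(np.float32) for k in("0",q)]
    T=A[cy-w:cy+w+1,cx-w:cx+w+1];P=B[cy-w:cy+w+1,cx-w:cx+w+1]
    M=np.eye(2,3,dtype=np.float32)
    _,M=cv2.findTransformECC(T,P,M,cv2.MOTION_TRANSLATION,(3,200,1e-6),None,3);return M[:,2]
for nm,c in dict(RRs=("s",384,261),FRs=("s",327,274),capS=("s",317,177)).items():
    print(nm,*[(q,mt(q,*c)) for q in"abcdefg"])
Q=cv2.Rodrigues(np.array([0,0,.112]))[0];R=cv2.Rodrigues(np.array([60,100,0.])/np.hypot(60,100)*.08)[0]
if (R@[-60,100,8])[2]>5:R=R.T
o=np.array([703.5,-84.2,3])
for P in([80,-120,50],[-80,-120,50]):print(P,proj("side",Q@np.array(P)+o)-proj("side",Q@R@np.array(P)+o))
```

```text
RRs ('a', array([0.01, 0.01], dtype=float32)) ('b', array([-0.06,  1.67], dtype=float32)) ('c', array([-0.05,  2.93], dtype=float32)) ('d', array([0.04, 3.  ], dtype=float32)) ('e', array([0.54, 2.65], dtype=float32)) ('f', array([0.59, 2.68], dtype=float32)) ('g', array([0.54, 2.71], dtype=float32))
FRs ('a', array([-0.02,  0.03], dtype=float32)) ('b', array([0.81, 0.11], dtype=float32)) ('c', array([1.45, 0.07], dtype=float32)) ('d', array([1.54, 0.28], dtype=float32)) ('e', array([1.59, 0.26], dtype=float32)) ('f', array([1.61, 0.28], dtype=float32)) ('g', array([1.62, 0.22], dtype=float32))
capS ('a', array([-0.01,  0.03], dtype=float32)) ('b', array([ 2.23, -0.41], dtype=float32)) ('c', array([ 4.37, -0.97], dtype=float32)) ('d', array([ 5.03, -1.07], dtype=float32)) ('e', array([ 5.11, -1.09], dtype=float32)) ('f', array([ 5.12, -1.14], dtype=float32)) ('g', array([ 5.13, -1.15], dtype=float32))
[80, -120, 50] [1.01 3.12]
[-80, -120, 50] [1.71 0.2 ]
```

The rear-right corner's descent has flattened out from step d on, and so has the cap's motion, so the foot is down and the stand is level. Handing in.

```bash
python3 -c "
from workcell import arm
print(arm.sign_off())"
```

```text
the job is handed in; nothing more can be done
None
```

I pushed the wedge under the short foot until the camera and force readings showed the stand level and its rear-right foot down, backed the arm clear, and handed the job in; the sign-off returned no verdict.

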